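Make up a sharpening kit and a polishing kit from the bench stock

TASK

Make up the two kits from the stock standing on the bench just right of the trays, everything upright on the floor of its own compartment: in the long tray a white black-capped pot goes in the compartment at the handle end, the oil dropper in the middle one and the angle gauge at the plain end; in the short tray the other white pot goes at the handle end and the compound bar at the plain end. Leave the amber jar and the round tin where they are, and let go of everything.

Things in the scene. Friction and masses are not known exactly. Their poses are not given: they have to be found in the camera images.
- long_tray: Longer of two open plywood kit trays, fixed flat on the bench: 74 x 214 mm, rim 20 mm high, walls 4 mm, inner floor at 5 mm. A wire handle sticks out 27 mm from one end. Origin: middle of the 74 x 214 mm, on the bench; y along it toward the handle end, z up. 3 compartments, centred at x = 0, 66 mm wide in x: handle end y = +72 mm (62 long), middle +8 (58 long), plain end -64 (78 long)
- short_tray: Shorter of the two kit trays, same make, width, walls, floor and handle, also fixed: 74 x 148 mm. Origin: middle of the 74 x 148 mm, on the bench; y along it toward the handle end, z up. 2 compartments, centred at x = 0, 66 mm wide in x: handle end y = +39 mm (62 long), plain end y = -33 mm (74 long)
- pot_a: Upright round white pot with a black cap, one of two that are alike and interchangeable; 38 mm across, 66 mm high, the cap is 35 mm across and makes up the top 22 mm; rigid, about 60 g. (Look-alikes far left on the bench are not stock.) Origin: centre of the underside, z up
- pot_b: The other white pot with a black cap, the same as pot_a in shape, size and weight. Origin: centre of the underside, z up
- dropper: Upright white plastic oil dropper bottle with a thin red tip: round body 31 mm across up to 53 mm high, then a shoulder and a slim neck 18 mm across up to 80 mm, tip to 89 mm; rigid, about 40 g. Origin: centre of the underside, z up
- angle_cube: Dark grey digital angle gauge, a flat-sided block 30 mm thick (x, from -14 to +16 mm), 55 mm wide (y) and 55 mm high, standing on its edge, with a pale display on a 55 x 55 mm face; about 70 g. Origin: centre of the underside, z up, x along its thickness
- compound_bar: Upright block of polishing compound, green with a white top: 35 mm (x) by 50 mm (y), 73 mm high, about 300 g. Origin: centre of the underside, z up
- jar: Bystander, in no kit: amber glass jar with a tan lid, 45 mm across, 92 mm high, standing just behind the stock. Origin: centre of the underside, z up
- tin: Bystander, in no kit: flat round white tin with a dark green label on its lid, 65 mm across (the label 70), 27 mm high, left of the trays beside the long dark stone holder. Origin: centre of the underside, z up
Mind the look-alikes: they are no part of the job. What is shaped like the angle_cube but blue is not meant.

How it is judged:
By the outcome, as a careful person would: the job done as asked, in the order asked, and still so for the second after the job is handed in, with the robot touching nothing.
It also fails if it takes over 133 s, if anything falls off the work surface, if the arm or the gripper's body presses on something with over 40 N, if the wrist force passes 120 N, or if a joint passes its speed limit or range.

ROBOT

A 7-joint arm with a two-finger parallel gripper is mounted at the origin on a cart in front of the work surface, level with it; the furniture and walls round the work are solid. World frame = base frame: x ahead of the robot, y to its left, z up, the work surface at z = 0. Lengths are in m, angles in rad, forces in N, time in s.
With the tool pointing down it reaches from about 0.425 to 0.925 m from the base axis. Payload 6.8 kg.
Tool frame: the origin (TCP) lies on the centre line of the jaws, within the pads' length; the fingertips stand 25 mm ahead of it and the grasp point (between the pads) lies 6 mm ahead of it; z points along the fingers, y is the line along which they close (so a half turn about z gives the same grasp; the last joint's range is limited). The gripper opens to 85 mm and grips with 20 to 120 N. Pads are 22 mm wide; open, the fingers measure 114 mm over their backs; the gripper's body (76 mm by 85 mm) begins 54 mm behind the grasp point. The pads swing forward as they close: fully open they stand 13 mm farther back than shut.
Start: joints at [-1.279, 0.477, 0.022, 1.555, -0.011, 1.109, -0.083], TCP at [0.263, 0.622, 0.256] pointing down, gripper open.
Joint ranges: [-2.96, 2.96], [-0.34, 2.1], [-1.41, 1.46], [0.24, 2.44], [-1.37, 4.51], [0.17, 1.92], [-2.96, 2.96]. Speed limits (rad/s): [2.39, 2.39, 3.14, 3.14, 3.14, 3.14, 3.14].

INTERFACE

Orientations are given as a rotation vector (axis times angle).
In Python, from bench import telemetry, grab_frame, job gives the robot as it stands.
- The arm moves only by the tool apply_moves, never from a script. Its argument "rows" is a list of rows, each a list of 2 entries, a list of its own where there are three numbers: the shift along the tool's x, y, z each as a share of 250 mm, from -1 to 1, then the turn, a rotation vector about the tool's x, y, z each as a share of pi rad, from -1 to 1. A call has 1 to 10 rows; each row is the pose to reach, as a shift and turn from the pose commanded when the call began, along the tool's axes at that moment, turning the shorter way round; what a row does not reach only later rows make up. A row lasts 1/8 s, in which the tool goes at most 62.5 mm and 10.7 degrees, less where a joint would pass 70% of its speed; a pose out of reach is approached as far as the arm can. A call with a number of a shift or a turn outside -1 to 1 is refused whole. A call with a gripper value outside its range is refused whole. "jaw" is the gripper's target within -1 to 1 (fully open at 1, half-way at 0, shut at -1), set as the call begins (left out, the last holds). The fingers move at their own pace and stop on an object; "newtons" is the grip in N (left out, the last holds). Time passes only in rows, so rows that repeat a pose let the fingers close. It gives the time, the measured TCP pose, the force, the opening and the grip force at its end, in the units of the state.
- telemetry.get_obs(): the state, without advancing time (a new reading comes with each control period).
- grab_frame(name): name is "side" or "top"; returns a dict with "frame" (480x640x3 uint8, red, green, blue), "vertical_fov" (degrees; the focal length in pixels is half the picture's height over the tangent of half this angle, whatever the lens; pixels are square), "cx", "cy" (the principal point, pixels), "origin" and "attitude" of the camera in the world. Camera axes: x right, y up, looking along -z (the intrinsics and any distortion apply to the point x, -y, -z); pixel columns grow to the right and rows downward; lengths in m; the calibration is good to about 2 mm. A picture is of the moment at which its call begins. There is no depth.
- job.hand_in(): hands the job in; it is judged then, once.
The state is a dict: "clock": time; "joints": joint angles; "qvel": joint speeds; "tau": joint torques, N m; "tcp_pos": TCP position; "orientation": TCP orientation; "contact_force": force on the tool from outside, world axes, zero at the start; "moment": the same for the moment, N m; "grip_width": finger opening in m; "gripper_force": force on a finger pad.
Only numpy, scipy, OpenCV 4.12 (cv2) and the standard library are available. Lean on these libraries where they do the work, as an engineer would, in place of code of your own. Each camera call takes 0.05 s, during which the arm holds its last target. There are 200 camera calls.

## Working session

There is one attempt and no reset: what is moved stays moved. The work goes in short steps, Python scripts to look and compute and a tool call to move; the robot and the scene stay as the last step left them, time stands still between calls to the robot, and variables do not carry over. Pictures are saved under pics/ and viewed, at most 14 in all, crops included, and the job is handed in when it is done.

Besides the shell and the picture viewer there is one more tool, called after "Call:" as name(argument=value, ...) on one line, values as JSON. apply_moves: Moves the arm, as the interface text tells. Its arguments: {"type":"object","properties":{"rows":{"type":"array"},"jaw":{"type":"number"},"newtons":{"type":"number"}},"required":["rows"]}

```bash
mkdir -p pics; ls
python3 - <<'E'
from bench import telemetry, grab_frame
import cv2
o=telemetry.get_obs()
for k,v in o.items(): print(k,v)
for n in("side","top"):
    f=grab_frame(n); cv2.imwrite(f"pics/{n}0.png",f["frame"][:,:,::-1])
    print({k:v for k,v in f.items() if k!="frame"})
E
```

```text
pics
clock 0.0
joints [-1.2790845   0.47783342  0.02233537  1.55646214 -0.01153192  1.10929115
 -0.08313842]
qvel [ 0.00020028 -0.00084914 -0.00078563  0.00032561 -0.00021538  0.00064016
 -0.00064025]
tau [-4.05402288e-04 -5.96438420e+01  1.60739075e+00 -2.81201684e+01
  1.23629623e-02  9.10379458e-03 -1.72071748e-05]
tcp_pos [0.26252623 0.62125686 0.25529872]
orientation [-6.23838040e-01 -3.07876152e+00  2.90233609e-03]
contact_force [ 0.21876094  0.20097325 -0.00316275]
moment [-0.03506495  0.01463056  0.02155533]
gripper_force 0.0
grip_width 0.08562112216404155
{'vertical_fov': 44.08877621272005, 'cx': 317.5040134037983, 'cy': 236.8416174661711, 'origin': array([-0.47179849, -0.21645718,  1.04941981]), 'attitude': array([ 0.66718342, -0.47298727, -1.12298942])}
{'vertical_fov': 44.17633217371775, 'cx': 319.2125518607489, 'cy': 244.0464599018078, 'origin': array([0.40641871, 0.13637045, 1.40695358]), 'attitude': array([ 0.03931155, -0.06106108, -1.56961831])}
```

View pics/top0.png

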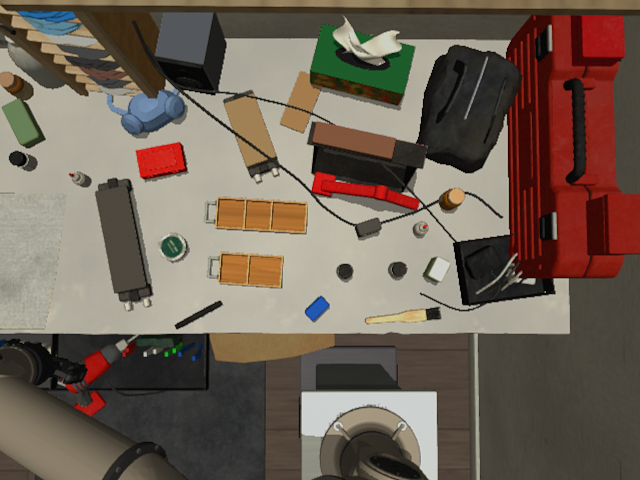

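View pics/side0.png

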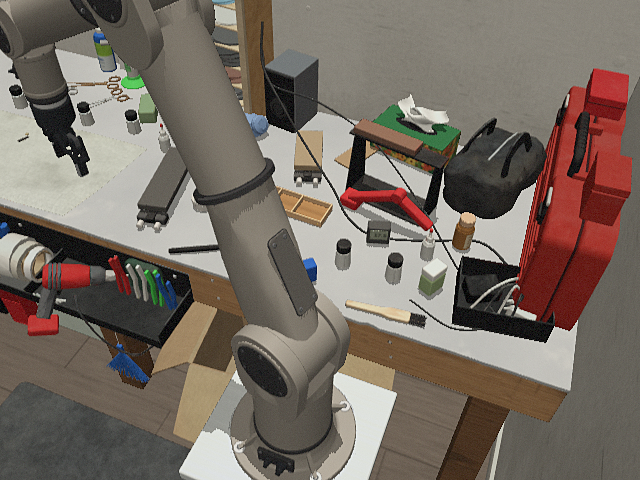

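Top view: the pots in stock are at (345,271) and (398,269), with look-alikes at the far left, (20,160). The dropper is at (421,229), with a look-alike at (78,178). The gauge is dark at (368,228), and the blue one at (317,308) is not wanted. The bar is at (437,269), with a green look-alike at (22,122). The jar is at (453,199) and the tin at (173,247). Next I'll check these in a close crop.

```bash
cat > h.py <<'E'
import numpy as np, cv2
from scipy.spatial.transform import Rotation as R
from bench import telemetry, grab_frame
def cam(f):
    return 240/np.tan(np.radians(f["vertical_fov"]/2)), R.from_rotvec(f["attitude"]).as_matrix(), np.array(f["origin"])
def w(f,u,v,z):
    F,A,o=cam(f); d=A@np.array([(u-f["cx"])/F,-(v-f["cy"])/F,-1]); return o+d*(z-o[2])/d[2]
def px(f,p):
    F,A,o=cam(f); c=A.T@(np.array(p)-o); return f["cx"]+F*c[0]/-c[2], f["cy"]-F*c[1]/-c[2]
def crop(f,x0,y0,x1,y1,s,name):
    cv2.imwrite(name,cv2.resize(f["frame"][y0:y1,x0:x1,::-1],None,fx=s,fy=s,interpolation=cv2.INTER_CUBIC))
E
python3 - <<'E'
from h import *
f=grab_frame("top"); crop(f,330,185,470,290,5.6,"pics/stock.png"); crop(f,200,190,312,292,5.8,"pics/trays.png")
f=grab_frame("side"); crop(f,325,205,485,325,5,"pics/sstock.png")
E
```

```text
(no output)
```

View pics/stock.png

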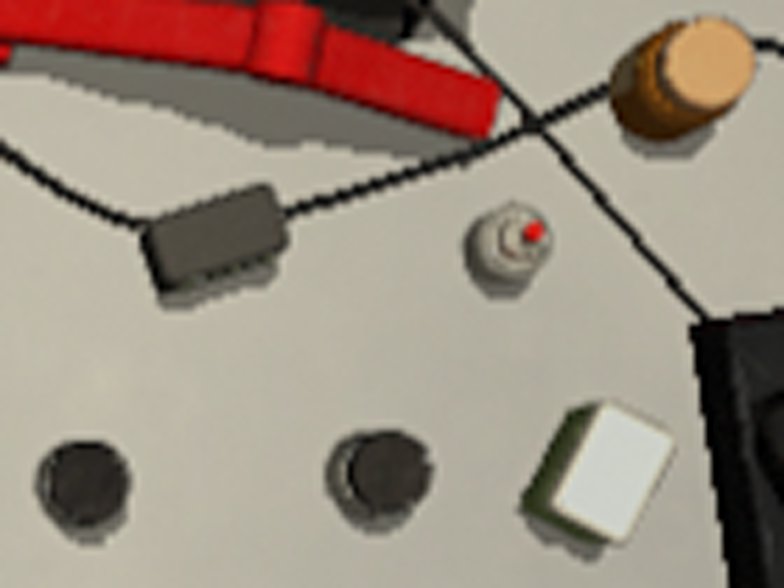

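View pics/trays.png

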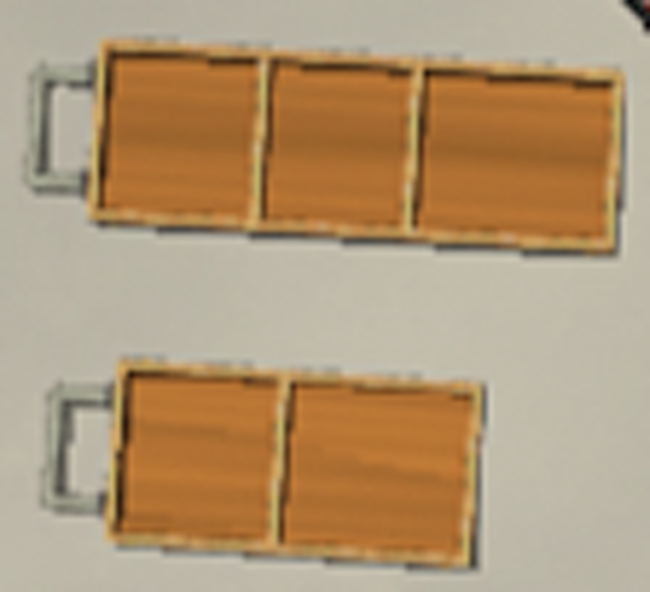

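View pics/sstock.png

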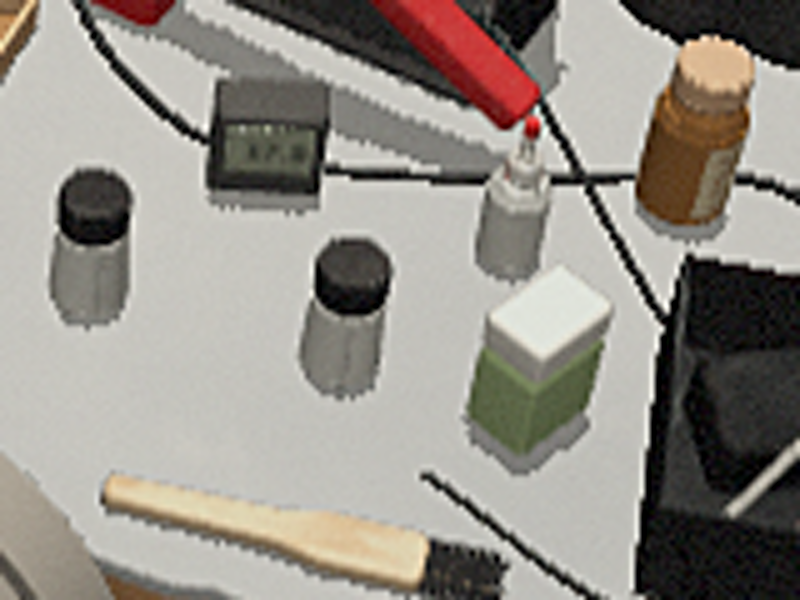

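The crops confirm the choices: two pots with black caps, the dropper with a red tip at crop (534,232), the gauge with its display facing the robot, and the bar with a white top. The gauge has cable lines running to both its sides. The tray handles point to the left.

Run:
```python
from h import *
f=grab_frame("top"); g=grab_frame("side")
def P(pts,z,off,s,f=f): return np.array([w(f,off[0]+(X+.5)/s-.5,off[1]+(Y+.5)/s-.5,z)[:2] for X,Y in pts])
np.set_printoptions(precision=4,suppress=True)
S=((330,185),5.6)
for n,p,z in(("potL",[(88,482)],.066),("potR",[(390,472)],.066),("drop",[(534,232)],.089),("jar",[(709,65)],.092)): print(n,P(p,z,*S))
def rect(n,c,z,off,s,f=f):
    q=P(c,z,off,s,f); m=q.mean(0); e=[q[(i+1)%4]-q[i] for i in range(4)]
    a=(e[0]-e[2])/2; b=(e[1]-e[3])/2
    print(n,m,"a",np.linalg.norm(a),np.degrees(np.arctan2(a[1],a[0])),"b",np.linalg.norm(b),np.degrees(np.arctan2(b[1],b[0])))
rect("bar",[(603,400),(676,440),(618,543),(551,503)],.073,*S)
rect("gauge",[(147,235),(270,185),(290,238),(165,287)],.055,*S)
T=((200,190),5.8)
rect("long",[(103,42),(622,72),(612,250),(92,220)],.02,*T)
rect("short",[(120,362),(483,385),(470,567),(109,543)],.02,*T)
V=((325,205),5)
for n,p,z in(("potL",[(97,193)],.066),("potR",[(355,262)],.066),("drop",[(532,122)],.089),("jar",[(715,63)],.092)): print(n,P(p,z,*V,f=g))
rect("bar",[(560,263),(612,312),(542,362),(488,315)],.073,*V,f=g)
rect("gauge",[(222,78),(330,85),(328,130),(213,124)],.055,*V,f=g)
crop(f,350,212,390,245,18,"pics/gauge.png")
o=telemetry.get_obs(); print(R.from_rotvec(o["orientation"]).as_matrix())
```

```text
potL [[0.4318 0.0586]]
potR [[ 0.4359 -0.0639]]
drop [[ 0.5315 -0.1191]]
jar [[ 0.5986 -0.1897]]
bar [ 0.436  -0.1527] a 0.03242898049784005 -119.81856116649523 b 0.047408044371495685 151.2520431514217
gauge [0.5328 0.0043] a 0.05500020630668543 -68.15673738187886 b 0.022944751917567417 -160.40832229267113
long [0.5642 0.2537] a 0.21103435779618884 -93.22798414520459 b 0.07274198313164937 177.0106559146441
short [0.4351 0.2778] a 0.14620237057377325 -93.69149578076846 b 0.07329978244055059 176.64907905085244
potL [[0.4295 0.0589]]
potR [[ 0.4338 -0.0631]]
drop [[ 0.5281 -0.1174]]
jar [[ 0.5966 -0.1877]]
bar [ 0.4315 -0.1525] a 0.03400134590837232 -123.25136758845373 b 0.04676911144484576 152.23445356183583
gauge [0.5275 0.004 ] a 0.05330826380702792 -72.1070119421723 b 0.03146983741535019 -167.25809328604788
[[-0.9211  0.3893 -0.0002]
 [ 0.3893  0.9211 -0.0005]
 [-0.     -0.0006 -1.    ]]
```

View pics/gauge.png

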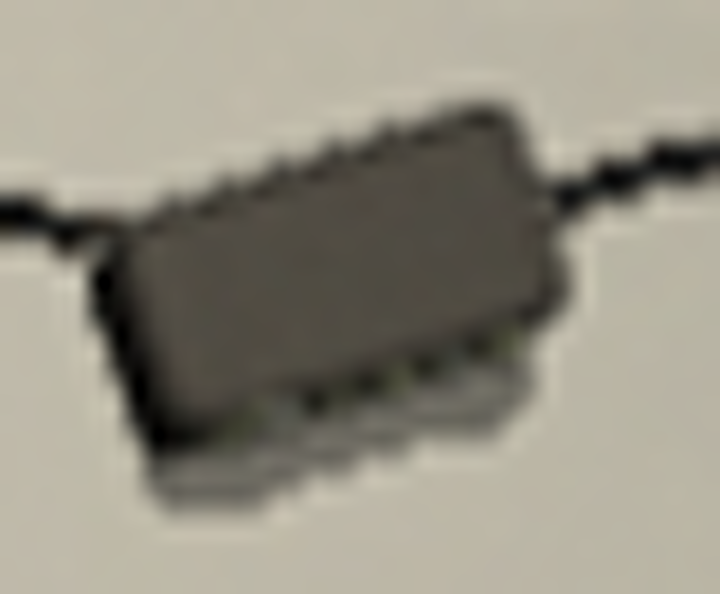

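```bash
cat >> h.py <<'E'
def plan(*targets):
    "targets: x,y,z,theta(deg of tool y) -> shares from current pose"
    o=telemetry.get_obs(); p=o["tcp_pos"]; A=R.from_rotvec(o["orientation"])
    print("t",round(o["clock"],2),"p",np.round(p,4),"th",round(np.degrees(np.arctan2(*A.as_matrix()[1::-1,1])),1),"w",round(o["grip_width"],4))
    for x,y,z,th in targets:
        t=np.radians(th); s,c=np.sin(t),np.cos(t)
        B=R.from_matrix([[-s,c,0],[c,s,0],[0,0,-1]])
        d=A.inv().apply(np.array([x,y,z])-p)/.25; r=(A.inv()*B).as_rotvec()/np.pi
        print(np.round(d,3).tolist(),np.round(r,3).tolist())
E
python3 - <<'E'
from h import *
f=grab_frame("top");g=grab_frame("side")
q=np.array([w(f,350+(X+.5)/18-.5,212+(Y+.5)/18-.5,.055)[:2] for X,Y in[(120,235),(510,100),(565,305),(175,440)]])
print(q.mean(0),q, np.degrees(np.arctan2(*(q[1]-q[0])[::-1])))
# box corner & red tip by triangulation
def tri(a,b):
    F,A,o=cam(f);d1=w(f,*a,0)-o;F,A,o2=cam(g);d2=w(g,*b,0)-o2
    s=np.linalg.lstsq(np.c_[d1,-d2],o2-o,rcond=None)[0]; return o+d1*s[0],o2+d2*s[1]
print("box",tri((454.1,243),(462,256.5)),w(f,460,290,.05)); print("red",tri((417.5,202),(432,223)))
plan((.35,.35,.2,30),(.4306,.0588,.17,0))
E
```

```text
[0.53341298 0.00423923] [[ 0.5378446   0.03266894]
 [ 0.5552459  -0.01729708]
 [ 0.52895386 -0.02416597]
 [ 0.51160756  0.02575104]] -70.79868003110916
box (array([ 0.49546257, -0.19165376,  0.05813498]), array([ 0.49821233, -0.20138999,  0.06068431])) [ 0.38788743 -0.20565376  0.05      ]
red (array([ 0.59123839, -0.11025351,  0.0485712 ]), array([ 0.59128623, -0.11040762,  0.04860569]))
t 0.4 p [0.2627 0.6217 0.2562] th 67.1 w 0.0854
[-0.745, -0.865, 0.225] [-0.0, 0.0, 0.206]
[-1.495, -1.813, 0.345] [-0.0, 0.0, 0.373]
```

Call:
apply_moves(rows=[[[-0.745,-0.865,0.225],[0,0,0.206]],[[-0.745,-0.865,0.225],[0,0,0.206]],[[-0.745,-0.865,0.225],[0,0,0.206]],[[-0.745,-0.865,0.225],[0,0,0.206]],[[-0.745,-0.865,0.225],[0,0,0.206]],[[-0.745,-0.865,0.225],[0,0,0.206]],[[-0.745,-0.865,0.225],[0,0,0.206]]], jaw=1, newtons=40)

```text
clock: 1.27
tcp_pos: [0.3501, 0.3511, 0.2005]
orientation: [-1.57, -2.721, -0.002]
contact_force: [0.4, 0.5, -0.4]
grip_width: 0.0856
gripper_force: 0.0
```

Run:
```python
from h import *
plan((.4306,.0588,.13,0),(.4306,.0588,.048,0))
```

```text
t 1.27 p [0.3501 0.3511 0.2005] th 30.0 w 0.0856
[-1.174, -0.307, 0.281] [0.0, -0.0, 0.167]
[-1.174, -0.307, 0.609] [0.0, -0.0, 0.167]
```

Call:
apply_moves(rows=[[[-1,-0.26,0.27],[0,0,0.167]],[[-1,-0.26,0.27],[0,0,0.167]],[[-1,-0.26,0.27],[0,0,0.167]],[[-1,-0.26,0.27],[0,0,0.167]],[[-1,-0.26,0.27],[0,0,0.167]],[[-1,-0.26,0.27],[0,0,0.167]]])

```text
clock: 2.02
tcp_pos: [0.4196, 0.1013, 0.1325]
orientation: [2.223, 2.219, 0.0]
contact_force: [-0.4, 0.8, -0.9]
grip_width: 0.0854
gripper_force: 0.0
```

Run:
```python
from h import *
plan((.4306,.0588,.13,0),(.4306,.0588,.048,0))
f=grab_frame("top"); crop(f,270,200,410,305,5.6,"pics/a1.png")
f=grab_frame("side"); print(px(f,telemetry.get_obs()["tcp_pos"]))
```

```text
t 2.02 p [0.4196 0.1013 0.1325] th -0.1 w 0.0854
[-0.17, 0.044, 0.01] [0.0, 0.0, -0.001]
[-0.17, 0.044, 0.338] [0.0, 0.0, -0.001]
(np.float64(325.22493246062163), np.float64(219.98222793209942))
```

Call:
apply_moves(rows=[[[-0.17,0.044,0.01],[0,0,0]],[[-0.17,0.044,0.01],[0,0,0]],[[-0.17,0.044,0.2],[0,0,0]],[[-0.17,0.044,0.338],[0,0,0]],[[-0.17,0.044,0.338],[0,0,0]],[[-0.17,0.044,0.338],[0,0,0]]])

```text
clock: 2.88
tcp_pos: [0.4305, 0.0598, 0.049]
orientation: [2.221, 2.222, 0.002]
contact_force: [0.2, 0.1, 0.6]
grip_width: 0.0852
gripper_force: 0.0
```

Call:
apply_moves(rows=[[[0,0,0],[0,0,0]],[[0,0,0],[0,0,0]],[[0,0,0],[0,0,0]],[[0,0,0],[0,0,0]],[[0,0,0],[0,0,0]],[[0,0,0],[0,0,0]],[[0,0,0],[0,0,0]],[[0,0,0],[0,0,0]]], jaw=-1, newtons=40)

```text
clock: 3.88
tcp_pos: [0.4304, 0.0588, 0.0489]
orientation: [2.223, 2.22, 0.002]
contact_force: [-1.4, -0.3, 9.9]
grip_width: 0.0364
gripper_force: 39.0
```

Run:
```python
from h import *
plan((.4306,.0588,.17,0),(.567,.3256,.17,-3),(.567,.3256,.054,-3))
f=grab_frame("side"); crop(f,300,200,440,305,5,"pics/a2.png")
```

```text
t 3.88 p [0.4304 0.0588 0.0489] th -0.1 w 0.0364
[0.0, 0.001, -0.484] [0.0, -0.0, -0.0]
[1.068, 0.546, -0.483] [0.0, -0.0, 0.016]
[1.068, 0.545, -0.019] [0.0, -0.0, 0.016]
```

View pics/a2.png

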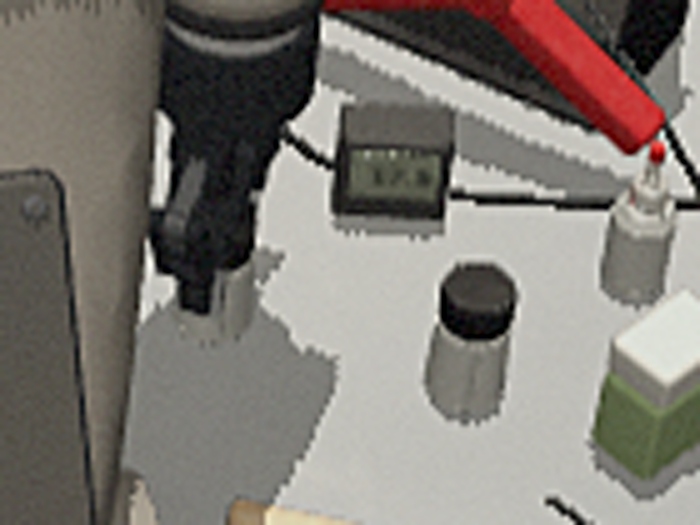

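The pot is held at (230,290) in the crop and stands upright. I'll lift it.

Call:
apply_moves(rows=[[[0,0,-0.1],[0,0,0]],[[0,0,-0.3],[0,0,0]],[[0,0,-0.484],[0,0,0]],[[0.25,0.14,-0.484],[0,0,0.016]],[[0.45,0.27,-0.484],[0,0,0.016]],[[0.68,0.4,-0.484],[0,0,0.016]],[[0.88,0.545,-0.484],[0,0,0.016]],[[1,0.545,-0.484],[0,0,0.016]],[[1,0.545,-0.484],[0,0,0.016]]])

```text
clock: 5.05
tcp_pos: [0.5655, 0.3127, 0.1684]
orientation: [-2.271, -2.169, -0.001]
contact_force: [-0.1, -0.2, -0.5]
grip_width: 0.0367
gripper_force: 40.8
```

Run:
```python
from h import *
plan((.567,.3256,.17,-3),(.567,.3256,.056,-3))
f=grab_frame("side"); a=f["frame"][130:270,180:340]; 
g=grab_frame("top"); b=g["frame"][150:290,180:340]
cv2.imwrite("pics/a3.png",cv2.resize(np.hstack([a,b])[:,:,::-1],None,fx=2.5,fy=2.5,interpolation=cv2.INTER_CUBIC))
```

```text
t 5.05 p [0.5655 0.3127 0.1684] th -2.6 w 0.0367
[0.052, 0.004, -0.006] [-0.0, -0.0, 0.002]
[0.051, 0.004, 0.45] [-0.0, -0.0, 0.002]
```

View pics/a3.png

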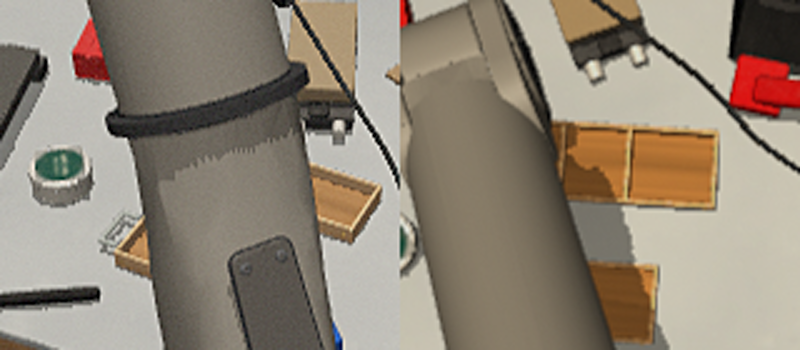

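Call:
apply_moves(rows=[[[0.052,0.004,0],[0,0,0]],[[0.052,0.004,0.2],[0,0,0]],[[0.052,0.004,0.4],[0,0,0]],[[0.052,0.004,0.452],[0,0,0]],[[0.052,0.004,0.452],[0,0,0]],[[0.052,0.004,0.452],[0,0,0]]])

```text
clock: 5.9
tcp_pos: [0.569, 0.3217, 0.0576]
orientation: [2.278, 2.163, 0.004]
contact_force: [0.0, -0.2, -0.4]
grip_width: 0.0369
gripper_force: 40.8
```

Call:
apply_moves(rows=[[[0,0,0],[0,0,0]],[[0,0,0],[0,0,0]],[[0,0,0],[0,0,0]],[[0,0,0],[0,0,0]]], jaw=0.45)

```text
clock: 6.4
tcp_pos: [0.568, 0.3215, 0.0561]
orientation: [-2.277, -2.164, -0.0]
contact_force: [1.1, -0.6, -0.2]
grip_width: 0.0618
gripper_force: 0.0
```

Call:
apply_moves(rows=[[[0,0,-0.15],[0,0,0]],[[0,0,-0.4],[0,0,0]],[[0,0,-0.5],[0,0,0]],[[-0.25,0,-0.5],[0,0,0]],[[-0.5,0,-0.5],[0,0,0]],[[-0.75,0,-0.5],[0,0,0]],[[-1,0,-0.5],[0,0,0]],[[-1,0,-0.5],[0,0,0]]])

```text
clock: 7.4
tcp_pos: [0.5548, 0.065, 0.1816]
orientation: [2.287, 2.151, -0.002]
contact_force: [0.4, 0.9, -0.0]
grip_width: 0.0621
gripper_force: 0.0
```

Run:
```python
from h import *
plan((.530,-.118,.17,0),(.53,-.118,.047,0))
f=grab_frame("side"); a=f["frame"][130:270,230:390]; 
g=grab_frame("top"); b=g["frame"][150:290,180:340]
cv2.imwrite("pics/a4.png",cv2.resize(np.hstack([a,b])[:,:,::-1],None,fx=2.5,fy=2.5,interpolation=cv2.INTER_CUBIC))
```

```text
t 7.4 p [0.5548 0.065  0.1816] th -3.5 w 0.0621
[-0.736, -0.054, 0.048] [0.0, 0.001, -0.019]
[-0.735, -0.054, 0.54] [0.0, 0.001, -0.019]
```

View pics/a4.png

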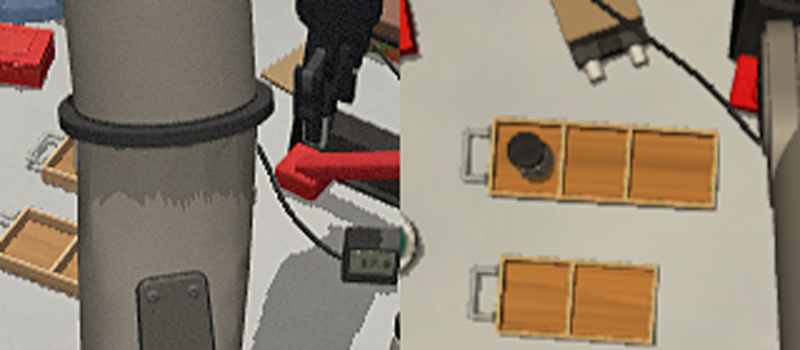

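Run:
```python
from h import *
g=grab_frame("top")
for z in(.005,.049,.071): print(px(g,(.568,.3215,z)))
crop(g,205,190,260,235,14,"pics/a5.png")
```

```text
(np.float64(233.231470717136), np.float64(213.8129843773768))
(np.float64(230.72596924083462), np.float64(211.61966539419416))
(np.float64(229.41168718199054), np.float64(210.4691413110177))
```

View pics/a5.png

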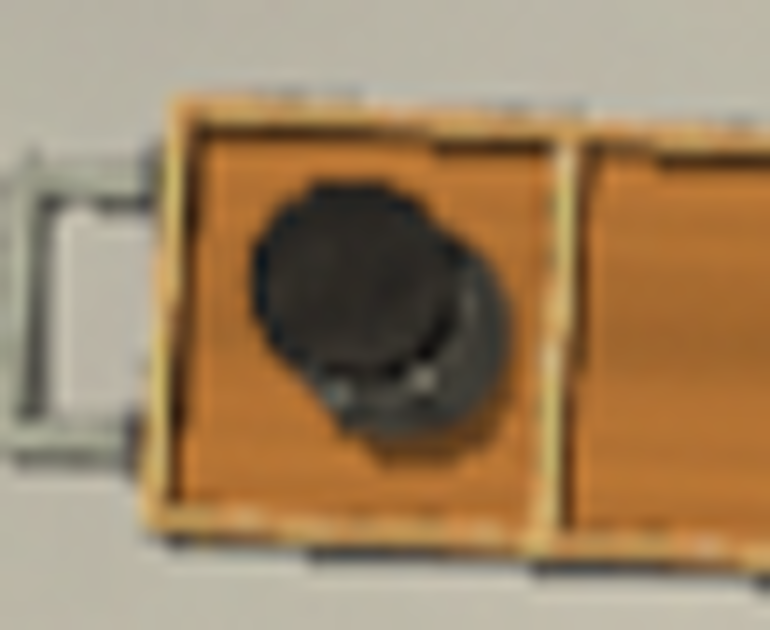

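The cap at (229.7,209.5) matches the prediction for an upright pot. Next is the dropper.

Call:
apply_moves(rows=[[[-0.25,-0.02,0],[0,0,-0.019]],[[-0.5,-0.04,0],[0,0,-0.019]],[[-0.735,-0.054,0],[0,0,-0.019]],[[-0.735,-0.054,0],[0,0,-0.019]],[[-0.735,-0.054,0],[0,0,-0.019]],[[-0.735,-0.054,0.2],[0,0,-0.019]],[[-0.735,-0.054,0.4],[0,0,-0.019]],[[-0.735,-0.054,0.528],[0,0,-0.019]],[[-0.735,-0.054,0.528],[0,0,-0.019]],[[-0.735,-0.054,0.528],[0,0,-0.019]]])

```text
clock: 8.8
tcp_pos: [0.5297, -0.1081, 0.0478]
orientation: [-2.203, -2.23, 0.005]
contact_force: [-6.7, 1.6, -3.8]
grip_width: 0.0616
gripper_force: 3.3
```

Call:
apply_moves(rows=[[[0,0,0],[0,0,0]],[[0,0,0],[0,0,0]],[[0,0,0],[0,0,0]],[[0,0,0],[0,0,0]],[[0,0,0],[0,0,0]],[[0,0,0],[0,0,0]],[[0,0,0],[0,0,0]]], jaw=-1, newtons=30)

```text
clock: 9.68
tcp_pos: [0.5342, -0.1104, 0.0501]
orientation: [2.21, 2.23, 0.005]
contact_force: [0.9, 2.5, 6.5]
grip_width: 0.0291
gripper_force: 29.6
```

Run:
```python
from h import *
plan((.53,-.118,.20,-3),(.5634,.2617,.20,-3),(.5634,.2617,.057,-3))
```

```text
t 9.68 p [ 0.5342 -0.1104  0.0501] th 0.5 w 0.0291
[-0.03, -0.015, -0.599] [0.001, -0.0, 0.02]
[1.488, 0.133, -0.598] [0.001, -0.0, 0.02]
[1.487, 0.131, -0.026] [0.001, -0.0, 0.02]
```

Run:
```python
from h import *
f=grab_frame("side"); a=f["frame"][160:300,350:510]; 
g=grab_frame("top"); b=g["frame"][160:300,340:500]
cv2.imwrite("pics/a6.png",cv2.resize(np.hstack([a,b])[:,:,::-1],None,fx=2.5,fy=2.5,interpolation=cv2.INTER_CUBIC))
print(telemetry.get_obs()["contact_force"],telemetry.get_obs()["joints"])
```

```text
[0.95558064 2.24010906 6.60769703] [-0.19862004  0.58354698  0.37194906  2.03463335 -0.37344538  0.58448831
  0.44067698]
```

View pics/a6.png

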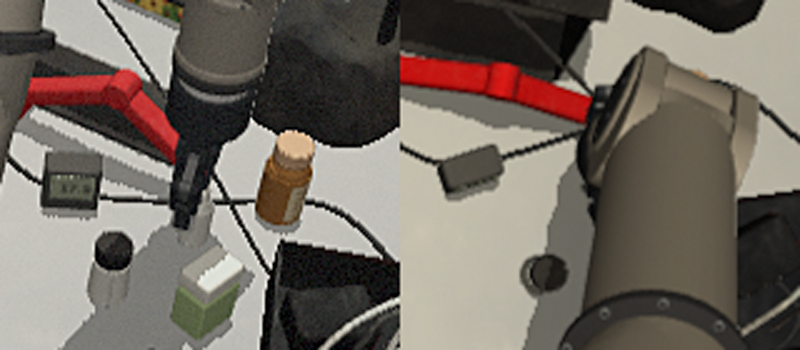

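The dropper is in the jaws but about 8 mm off the pad centre, because the tool hadn't reached its target before closing. I'll regrip it centred.

Call:
apply_moves(rows=[[[0,0,0],[0,0,0]],[[0,0,0],[0,0,0]],[[0,0,0],[0,0,0]],[[-0.032,-0.01,0],[0,0,0]],[[-0.032,-0.01,0],[0,0,0]],[[-0.032,-0.01,0],[0,0,0]]], jaw=0.2)

```text
clock: 10.52
tcp_pos: [0.5298, -0.1193, 0.049]
orientation: [-2.212, -2.23, 0.0]
contact_force: [-0.1, 0.3, -0.9]
grip_width: 0.0512
gripper_force: 0.0
```

Call:
apply_moves(rows=[[[0,0,0],[0,0,0]],[[0,0,0],[0,0,0]],[[0,0,0],[0,0,0]],[[0,0,0],[0,0,0]],[[0,0,0],[0,0,0]],[[0,0,0],[0,0,0]]], jaw=-1, newtons=30)

```text
clock: 11.28
tcp_pos: [0.53, -0.119, 0.0492]
orientation: [-2.212, -2.231, -0.0]
contact_force: [-0.7, 1.1, 4.7]
grip_width: 0.0292
gripper_force: 29.8
```

Call:
apply_moves(rows=[[[0,0,-0.1],[0,0,0]],[[0,0,-0.3],[0,0,0]],[[0,0,-0.5],[0,0,0]],[[0,0,-0.6],[0,0,0]],[[0.2,0.02,-0.6],[0,0,0.02]],[[0.4,0.04,-0.6],[0,0,0.02]],[[0.6,0.06,-0.6],[0,0,0.02]],[[0.8,0.08,-0.6],[0,0,0.02]],[[0.8,0.08,-0.6],[0,0,0.02]]])

```text
clock: 12.4
tcp_pos: [0.5479, 0.0863, 0.1983]
orientation: [-2.271, -2.168, -0.001]
contact_force: [-0.4, -0.7, -0.4]
grip_width: 0.0291
gripper_force: 29.9
```

Run:
```python
from h import *
plan((.5634,.2617,.20,-3),(.5634,.2617,.057,-3))
f=grab_frame("side"); a=f["frame"][100:240,280:440]; 
g=grab_frame("top"); b=g["frame"][160:300,300:460]
cv2.imwrite("pics/a7.png",cv2.resize(np.hstack([a,b])[:,:,::-1],None,fx=2.5,fy=2.5,interpolation=cv2.INTER_CUBIC))
```

```text
t 12.4 p [0.5479 0.0863 0.1983] th -2.7 w 0.0291
[0.704, 0.029, -0.006] [-0.0, -0.0, 0.002]
[0.703, 0.03, 0.566] [-0.0, -0.0, 0.002]
```

View pics/a7.png

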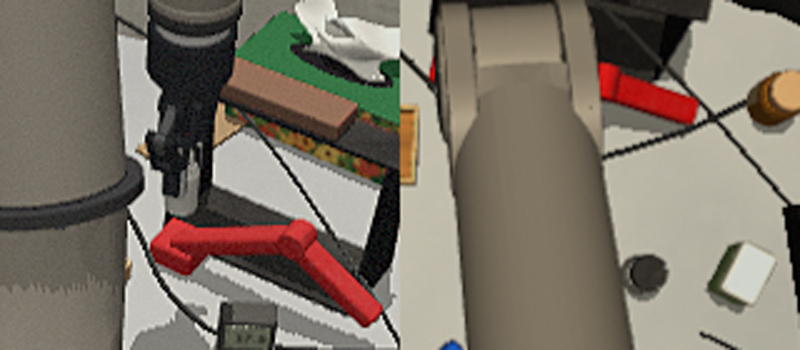

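The dropper hangs upright in the jaws at (185,195).

Call:
apply_moves(rows=[[[0.25,0.01,0],[0,0,0]],[[0.5,0.02,0],[0,0,0]],[[0.704,0.03,0],[0,0,0]],[[0.704,0.03,0],[0,0,0]],[[0.704,0.03,0],[0,0,0]],[[0.704,0.03,0],[0,0,0]]])

```text
clock: 13.25
tcp_pos: [0.5657, 0.2535, 0.1991]
orientation: [2.284, 2.155, -0.001]
contact_force: [-0.6, -0.5, -0.7]
grip_width: 0.0291
gripper_force: 29.9
```

Call:
apply_moves(rows=[[[0,0,0.2],[0,0,0]],[[0,0,0.4],[0,0,0]],[[0,0,0.52],[0,0,0]],[[0,0,0.57],[0,0,0]],[[0,0,0.57],[0,0,0]],[[0,0,0.57],[0,0,0]]])

```text
clock: 14.0
tcp_pos: [0.5663, 0.2564, 0.0581]
orientation: [2.281, 2.159, 0.004]
contact_force: [-0.1, -0.3, -0.5]
grip_width: 0.0294
gripper_force: 29.9
```

Call:
apply_moves(rows=[[[0.01,0,0.006],[0,0,0]],[[0.01,0,0.006],[0,0,0]],[[0.01,0,0.006],[0,0,0]]])

```text
clock: 14.38
tcp_pos: [0.5654, 0.2591, 0.0553]
orientation: [2.281, 2.161, 0.001]
contact_force: [0.3, 1.1, -0.0]
grip_width: 0.0293
gripper_force: 29.9
```

Call:
apply_moves(rows=[[[0,0,0],[0,0,0]],[[0,0,0],[0,0,0]],[[0,0,0],[0,0,0]],[[0,0,0],[0,0,0]]], jaw=0.35)

```text
clock: 14.88
tcp_pos: [0.5653, 0.2589, 0.055]
orientation: [-2.281, -2.16, 0.0]
contact_force: [-0.2, -0.1, -0.2]
grip_width: 0.0575
gripper_force: 0.0
```

Call:
apply_moves(rows=[[[0,0,-0.15],[0,0,0]],[[0,0,-0.4],[0,0,0]],[[0,0,-0.5],[0,0,0]],[[-0.2,0,-0.5],[0,0,0]],[[-0.4,0,-0.5],[0,0,0]],[[-0.6,0,-0.5],[0,0,0]],[[-0.8,0,-0.5],[0,0,0]],[[-0.8,0,-0.5],[0,0,0]],[[-0.8,0,-0.5],[0,0,0]]], jaw=0.35)

```text
clock: 16.0
tcp_pos: [0.5546, 0.0596, 0.1801]
orientation: [-2.281, -2.16, -0.001]
contact_force: [0.3, 0.2, -0.4]
grip_width: 0.0577
gripper_force: 0.0
```

Run:
```python
from h import *
plan((.531,.004,.13,19),(.531,.004,.046,19))
g=grab_frame("top")
b=g["frame"][190:230,200:315]
hsv=cv2.cvtColor(b,cv2.COLOR_RGB2HSV)
m=((hsv[...,1]>150)&((hsv[...,0]<4)|(hsv[...,0]>172))&(hsv[...,2]>120)); ys,xs=np.nonzero(m); print("red",len(xs),xs.mean()+200 if len(xs) else 0,ys.mean()+190 if len(xs) else 0)
m=(hsv[...,1]<50)&(hsv[...,2]>110); m[:,:15]=0; ys,xs=np.nonzero(m[10:33]); k=(xs>40)&(xs<75); print("white",k.sum(),np.median(xs[k])+200,np.median(ys[k])+200)
for z in(.03,.058,.09): print(px(g,(.566,.257,z)))
```

```text
t 16.0 p [0.5546 0.0596 0.1801] th -3.1 w 0.0577
[-0.227, -0.082, 0.2] [0.0, -0.0, -0.123]
[-0.228, -0.082, 0.536] [0.0, -0.0, -0.123]
red 13 282.61538461538464 201.30769230769232
white 90 259.0 213.0
(np.float64(259.4637235752122), np.float64(213.4829012889824))
(np.float64(258.4007135334227), np.float64(212.0718777186458))
(np.float64(257.13085259671476), np.float64(210.38628337587926))
```

Call:
apply_moves(rows=[[[-0.228,-0.082,0.1],[0,0,-0.123]],[[-0.228,-0.082,0.1],[0,0,-0.123]],[[-0.228,-0.082,0.1],[0,0,-0.123]],[[-0.228,-0.082,0.1],[0,0,-0.123]],[[-0.228,-0.082,0.1],[0,0,-0.123]]])

```text
clock: 16.68
tcp_pos: [0.5315, 0.0046, 0.1552]
orientation: [1.824, 2.558, 0.001]
contact_force: [-0.2, 0.3, -0.3]
grip_width: 0.0578
gripper_force: 0.0
```

Run:
```python
from h import *
plan((.531,.004,.13,19),(.531,.004,.046,19))
```

```text
t 16.68 p [0.5315 0.0046 0.1552] th 19.0 w 0.0578
[-0.002, -0.003, 0.101] [0.0, -0.0, 0.0]
[-0.002, -0.003, 0.437] [0.0, -0.0, 0.0]
```

Call:
apply_moves(rows=[[[0,0,0.2],[0,0,0]],[[0,0,0.35],[0,0,0]],[[0,0,0.437],[0,0,0]],[[0,0,0.437],[0,0,0]],[[0,0,0.437],[0,0,0]]])

```text
clock: 17.3
tcp_pos: [0.5317, 0.0037, 0.0466]
orientation: [1.823, 2.557, 0.001]
contact_force: [0.4, -0.7, 0.8]
grip_width: 0.0577
gripper_force: 0.0
```

Call:
apply_moves(rows=[[[0,0,0],[0,0,0]],[[0,0,0],[0,0,0]],[[0,0,0],[0,0,0]],[[0,0,0],[0,0,0]],[[0,0,0],[0,0,0]],[[0,0,0],[0,0,0]],[[0,0,0],[0,0,0]]], jaw=-1, newtons=40)

```text
clock: 18.18
tcp_pos: [0.5318, 0.0036, 0.0469]
orientation: [1.823, 2.557, 0.003]
contact_force: [-1.4, 0.4, 6.7]
grip_width: 0.0295
gripper_force: 39.8
```

Call:
apply_moves(rows=[[[0,0,-0.1],[0,0,0]],[[0,0,-0.3],[0,0,0]],[[0,0,-0.5],[0,0,0]],[[0,0,-0.5],[0,0,0]]])

```text
clock: 18.68
tcp_pos: [0.5334, 0.0034, 0.1747]
orientation: [1.821, 2.553, 0.009]
contact_force: [0.2, -0.0, -1.8]
grip_width: 0.0294
gripper_force: 39.8
```

Run:
```python
from h import *
plan((.5594,.1898,.17,-3.2),(.5594,.1898,.053,-3.2))
```

```text
t 18.68 p [0.5334 0.0034 0.1747] th 19.0 w 0.0294
[0.671, 0.341, 0.021] [0.003, -0.0, 0.123]
[0.672, 0.337, 0.489] [0.003, -0.0, 0.123]
```

Call:
apply_moves(rows=[[[0.17,0.09,0],[0,0,0.06]],[[0.34,0.17,0],[0,0,0.123]],[[0.5,0.25,0],[0,0,0.123]],[[0.671,0.34,0],[0,0,0.123]],[[0.671,0.34,0],[0,0,0.123]],[[0.671,0.34,0],[0,0,0.123]],[[0.671,0.34,0],[0,0,0.123]]])

```text
clock: 19.55
tcp_pos: [0.5563, 0.1878, 0.1704]
orientation: [2.283, 2.158, -0.002]
contact_force: [-0.7, 0.3, -0.6]
grip_width: 0.0294
gripper_force: 39.8
```

Run:
```python
from h import *
plan((.5594,.1898,.0525,-3.2))
```

```text
t 19.55 p [0.5563 0.1878 0.1704] th -3.2 w 0.0294
[0.009, 0.012, 0.472] [-0.0, 0.0, -0.0]
```

Call:
apply_moves(rows=[[[0.009,0.012,0.1],[0,0,0]],[[0.009,0.012,0.3],[0,0,0]],[[0.009,0.012,0.42],[0,0,0]],[[0.009,0.012,0.471],[0,0,0]],[[0.009,0.012,0.471],[0,0,0]],[[0.009,0.012,0.471],[0,0,0]],[[0.009,0.012,0.471],[0,0,0]]])

```text
clock: 20.42
tcp_pos: [0.5602, 0.1918, 0.0538]
orientation: [2.281, 2.16, 0.002]
contact_force: [-0.2, -0.2, -1.7]
grip_width: 0.0297
gripper_force: 40.7
```

Call:
apply_moves(rows=[[[0,0,0],[0,0,0]],[[0,0,0],[0,0,0]],[[0,0,0],[0,0,0]],[[0,0,0],[0,0,0]]], jaw=0.35)

```text
clock: 20.92
tcp_pos: [0.5597, 0.1918, 0.053]
orientation: [-2.281, -2.16, -0.0]
contact_force: [-0.2, 1.1, 0.4]
grip_width: 0.0576
gripper_force: 0.0
```

Call:
apply_moves(rows=[[[0,0,-0.15],[0,0,0]],[[0,0,-0.4],[0,0,0]],[[0,0,-0.45],[0,0,0]],[[-0.2,-0.1,-0.45],[0,0,0]],[[-0.4,-0.2,-0.45],[0,0,0]],[[-0.6,-0.3,-0.45],[0,0,0]],[[-0.8,-0.4,-0.45],[0,0,0]],[[-0.9,-0.45,-0.45],[0,0,0]],[[-0.9,-0.45,-0.45],[0,0,0]]])

```text
clock: 22.05
tcp_pos: [0.4336, -0.0286, 0.1652]
orientation: [-2.284, -2.155, 0.001]
contact_force: [0.8, 0.2, 0.4]
grip_width: 0.0574
gripper_force: 0.0
```

Run:
```python
from h import *
plan((.4348,-.0635,.13,0),(.4348,-.0635,.048,0))
f=grab_frame("side"); a=f["frame"][150:290,270:430]; 
g=grab_frame("top"); b=g["frame"][150:290,190:350]
cv2.imwrite("pics/a8.png",cv2.resize(np.hstack([a,b])[:,:,::-1],None,fx=2.5,fy=2.5,interpolation=cv2.INTER_CUBIC))
```

```text
t 22.05 p [ 0.4336 -0.0286  0.1652] th -3.3 w 0.0574
[-0.139, 0.013, 0.141] [-0.0, -0.0, -0.019]
[-0.139, 0.014, 0.469] [-0.0, -0.0, -0.019]
```

View pics/a8.png

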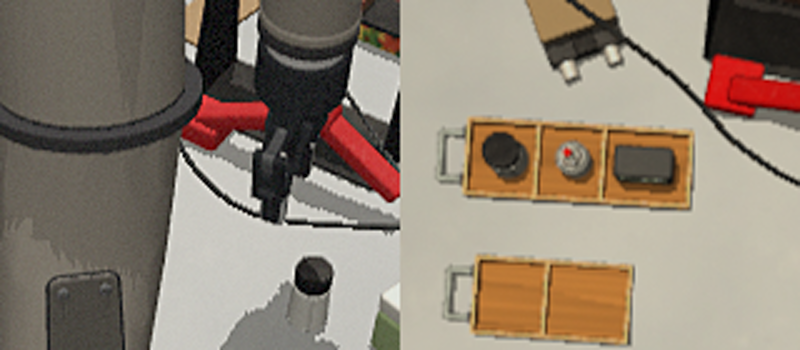

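The pot (505,155), dropper (570,157) and gauge (645,167) all stand upright in the long tray. The second pot is next.

Call:
apply_moves(rows=[[[-0.139,0.013,0.1],[0,0,-0.019]],[[-0.139,0.013,0.1],[0,0,-0.019]],[[-0.139,0.013,0.1],[0,0,-0.019]],[[-0.139,0.013,0.1],[0,0,-0.019]],[[-0.139,0.013,0.25],[0,0,-0.019]],[[-0.139,0.013,0.4],[0,0,-0.019]],[[-0.139,0.013,0.468],[0,0,-0.019]],[[-0.139,0.013,0.468],[0,0,-0.019]],[[-0.139,0.013,0.468],[0,0,-0.019]]])

```text
clock: 23.28
tcp_pos: [0.4373, -0.0613, 0.0493]
orientation: [2.214, 2.228, 0.002]
contact_force: [1.7, -0.2, 1.4]
grip_width: 0.0577
gripper_force: 0.0
```

Call:
apply_moves(rows=[[[0,0,0],[0,0,0]],[[0,0,0],[0,0,0]],[[0,0,0],[0,0,0]],[[0,0,0],[0,0,0]],[[0,0,0],[0,0,0]],[[0,0,0],[0,0,0]]], jaw=-1)

```text
clock: 24.02
tcp_pos: [0.4373, -0.0614, 0.0497]
orientation: [2.215, 2.227, 0.003]
contact_force: [-1.4, 1.0, 8.1]
grip_width: 0.0369
gripper_force: 39.1
```

Call:
apply_moves(rows=[[[0,0,-0.1],[0,0,0]],[[0,0,-0.3],[0,0,0]],[[0,0,-0.45],[0,0,0]],[[0.2,0,-0.45],[0,0,0.018]],[[0.4,0,-0.45],[0,0,0.018]],[[0.6,0,-0.45],[0,0,0.018]],[[0.8,0,-0.45],[0,0,0.018]],[[0.8,0,-0.45],[0,0,0.018]],[[0.8,0,-0.45],[0,0,0.018]]])

```text
clock: 25.15
tcp_pos: [0.4353, 0.1378, 0.1613]
orientation: [2.277, 2.164, 0.0]
contact_force: [0.3, -0.0, -1.3]
grip_width: 0.0366
gripper_force: 40.4
```

Run:
```python
from h import *
plan((.4363,.3167,.16,-3.5),(.4363,.3167,.0545,-3.5))
```

```text
t 25.15 p [0.4353 0.1378 0.1613] th -2.9 w 0.0366
[0.715, -0.032, 0.005] [0.0, 0.0, 0.003]
[0.715, -0.032, 0.427] [0.0, 0.0, 0.003]
```

Call:
apply_moves(rows=[[[0.25,-0.01,0],[0,0,0]],[[0.5,-0.02,0],[0,0,0]],[[0.715,-0.032,0],[0,0,0]],[[0.715,-0.032,0],[0,0,0]],[[0.715,-0.032,0],[0,0,0]],[[0.715,-0.032,0],[0,0,0]],[[0.715,-0.032,0],[0,0,0]]])

```text
clock: 26.02
tcp_pos: [0.437, 0.3157, 0.1612]
orientation: [2.28, 2.161, -0.0]
contact_force: [-0.6, -0.2, 0.8]
grip_width: 0.0371
gripper_force: 40.4
```

Run:
```python
from h import *
plan((.4363,.3167,.0555,-3.5))
```

```text
t 26.02 p [0.437  0.3157 0.1612] th -3.1 w 0.0371
[0.004, -0.003, 0.423] [-0.0, 0.0, 0.002]
```

Call:
apply_moves(rows=[[[0.004,0,0.1],[0,0,0]],[[0.004,0,0.25],[0,0,0]],[[0.004,0,0.37],[0,0,0]],[[0.004,0,0.423],[0,0,0]],[[0.004,0,0.423],[0,0,0]],[[0.004,0,0.423],[0,0,0]],[[0.004,0,0.423],[0,0,0]]])

```text
clock: 26.9
tcp_pos: [0.4371, 0.3184, 0.056]
orientation: [2.278, 2.164, 0.002]
contact_force: [-0.2, -0.4, -0.8]
grip_width: 0.037
gripper_force: 42.4
```

Call:
apply_moves(rows=[[[0,0,0],[0,0,0]],[[0,0,0],[0,0,0]],[[0,0,0],[0,0,0]],[[0,0,0],[0,0,0]]], jaw=0.45)

```text
clock: 27.4
tcp_pos: [0.4366, 0.3183, 0.0553]
orientation: [-2.277, -2.164, -0.0]
contact_force: [-0.3, 0.2, 0.8]
grip_width: 0.0619
gripper_force: 0.0
```

Call:
apply_moves(rows=[[[0,0,-0.15],[0,0,0]],[[0,0,-0.35],[0,0,0]],[[0,0,-0.45],[0,0,0]],[[-0.2,0,-0.45],[0,0,0]],[[-0.4,0,-0.45],[0,0,0]],[[-0.6,0,-0.45],[0,0,0]],[[-0.8,0,-0.45],[0,0,0]],[[-1,0,-0.45],[0,0,0]],[[-1,0,-0.45],[0,0,0]]])

```text
clock: 28.52
tcp_pos: [0.4232, 0.0649, 0.1679]
orientation: [-2.285, -2.156, 0.001]
contact_force: [0.1, 0.3, -0.4]
grip_width: 0.0616
gripper_force: 0.0
```

Run:
```python
from h import *
plan((.434,-.1525,.18,-29),(.434,-.1525,.18,60))
# box left edge, several heights
g=grab_frame("top")
for z in(0,.055): print(z,[w(g,*p,z)[:2].round(3).tolist() for p in((454.1,243),(457,266),(460,290))])
print("pot px exp",px(g,(.437,.317,.071)))
b=g["frame"][250:290,205:290]; m=(b.max(2)<75); ys,xs=np.nonzero(m); print(len(xs),xs.mean()+205,ys.mean()+250)
print(telemetry.get_obs()["joints"])
```

```text
t 28.52 p [0.4232 0.0649 0.1679] th -3.3 w 0.0616
[-0.866, 0.094, -0.048] [-0.0, 0.0, 0.143]
[-0.866, 0.094, -0.048] [-0.0, -0.0, -0.352]
0 [[0.499, -0.206], [0.444, -0.212], [0.387, -0.218]]
0.055 [[0.496, -0.192], [0.443, -0.198], [0.388, -0.204]]
pot px exp (np.float64(230.8417440721964), np.float64(268.28211567527194))
229 232.9650655021834 268.1834061135371
[-0.77563063  0.20910704  0.538025    2.23244356 -0.15985216  0.73514089
 -0.18323917]
```

Call:
apply_moves(rows=[[[-0.2,0.02,0],[0,0,0.05]],[[-0.4,0.05,0],[0,0,0.1]],[[-0.6,0.07,0],[0,0,0.141]],[[-0.866,0.094,0],[0,0,0.141]],[[-0.866,0.094,0],[0,0,0.141]],[[-0.866,0.094,0],[0,0,0.141]],[[-0.866,0.094,0],[0,0,0.141]]], jaw=0.6)

```text
clock: 29.45
tcp_pos: [0.4367, -0.1468, 0.1676]
orientation: [-2.694, -1.615, 0.0]
contact_force: [-0.2, 0.7, 0.2]
grip_width: 0.0688
gripper_force: 0.0
```

Run:
```python
from h import *
plan((.434,-.1525,.11,-28.5),(.434,-.1525,.054,-28.5))
```

```text
t 29.45 p [ 0.4367 -0.1468  0.1676] th -28.1 w 0.0688
[-0.025, 0.002, 0.23] [-0.0, -0.0, 0.002]
[-0.025, 0.002, 0.454] [-0.0, -0.0, 0.002]
```

Call:
apply_moves(rows=[[[-0.025,0.002,0.05],[0,0,0.002]],[[-0.025,0.002,0.2],[0,0,0.002]],[[-0.025,0.002,0.3],[0,0,0.002]],[[-0.025,0.002,0.4],[0,0,0.002]],[[-0.025,0.002,0.454],[0,0,0.002]],[[-0.025,0.002,0.454],[0,0,0.002]],[[-0.025,0.002,0.454],[0,0,0.002]]])

```text
clock: 30.32
tcp_pos: [0.4341, -0.1547, 0.0548]
orientation: [2.702, 1.602, 0.001]
contact_force: [0.4, -0.5, -0.4]
grip_width: 0.068
gripper_force: 0.0
```

Call:
apply_moves(rows=[[[0,0,0],[0,0,0]],[[0,0,0],[0,0,0]],[[0,0,0],[0,0,0]],[[0,0,0],[0,0,0]],[[0,0,0],[0,0,0]],[[0,0,0],[0,0,0]],[[0,0,0],[0,0,0]]], jaw=-1, newtons=60)

```text
clock: 31.2
tcp_pos: [0.4345, -0.1547, 0.0553]
orientation: [2.702, 1.602, 0.003]
contact_force: [0.4, -0.3, 4.9]
grip_width: 0.0492
gripper_force: 61.5
```

Call:
apply_moves(rows=[[[0,0,-0.1],[0,0,0]],[[0,0,-0.25],[0,0,0]],[[0,0,-0.4],[0,0,0]],[[0,0,-0.45],[0,0,0]],[[0,0,-0.45],[0,0,0]]])

```text
clock: 31.82
tcp_pos: [0.4339, -0.1541, 0.1669]
orientation: [2.702, 1.603, 0.002]
contact_force: [-0.4, 0.4, -3.6]
grip_width: 0.0492
gripper_force: 64.3
```

Run:
```python
from h import *
plan((.432,.05,.165,-3.5),(.432,.2449,.165,-3.5))
```

```text
t 31.82 p [ 0.4339 -0.1541  0.1669] th -28.6 w 0.0492
[0.713, -0.398, 0.008] [0.0, -0.0, -0.14]
[1.397, -0.771, 0.009] [0.0, -0.0, -0.14]
```

Call:
apply_moves(rows=[[[0.17,-0.1,0],[0,0,-0.035]],[[0.34,-0.2,0],[0,0,-0.07]],[[0.51,-0.29,0],[0,0,-0.1]],[[0.713,-0.398,0],[0,0,-0.14]],[[0.713,-0.398,0],[0,0,-0.14]],[[0.713,-0.398,0],[0,0,-0.14]],[[0.713,-0.398,0],[0,0,-0.14]]])

```text
clock: 32.7
tcp_pos: [0.4314, 0.048, 0.1662]
orientation: [-2.291, -2.15, 0.002]
contact_force: [-0.1, 1.0, -3.7]
grip_width: 0.0496
gripper_force: 63.9
```

Run:
```python
from h import *
plan((.432,.2449,.165,-3.5))
```

```text
t 32.7 p [0.4314 0.048  0.1662] th -3.6 w 0.0496
[0.786, -0.048, 0.004] [-0.0, 0.0, -0.001]
```

Call:
apply_moves(rows=[[[0.2,-0.01,0],[0,0,0]],[[0.4,-0.02,0],[0,0,0]],[[0.6,-0.035,0],[0,0,0]],[[0.786,-0.048,0],[0,0,0]],[[0.786,-0.048,0],[0,0,0]],[[0.786,-0.048,0],[0,0,0]],[[0.786,-0.048,0],[0,0,0]]])

```text
clock: 33.58
tcp_pos: [0.4321, 0.2444, 0.1666]
orientation: [2.291, 2.149, -0.001]
contact_force: [0.7, -0.3, -3.4]
grip_width: 0.0496
gripper_force: 63.9
```

Run:
```python
from h import *
plan((.432,.2449,.0612,-3.5))
```

```text
t 33.58 p [0.4321 0.2444 0.1666] th -3.7 w 0.0496
[0.002, -0.0, 0.422] [-0.0, 0.0, -0.001]
```

Call:
apply_moves(rows=[[[0,0,0.1],[0,0,0]],[[0,0,0.25],[0,0,0]],[[0,0,0.37],[0,0,0]],[[0,0,0.421],[0,0,0]],[[0,0,0.421],[0,0,0]],[[0,0,0.421],[0,0,0]],[[0,0,0.421],[0,0,0]]])

```text
clock: 34.45
tcp_pos: [0.4323, 0.2466, 0.0622]
orientation: [2.288, 2.153, 0.002]
contact_force: [1.2, 0.5, -4.1]
grip_width: 0.0492
gripper_force: 63.9
```

Call:
apply_moves(rows=[[[0,0,0],[0,0,0]],[[0,0,0],[0,0,0]],[[0,0,0],[0,0,0]],[[0,0,0],[0,0,0]],[[0,0,0],[0,0,0]]], jaw=0.65)

```text
clock: 35.08
tcp_pos: [0.4319, 0.2464, 0.0615]
orientation: [-2.288, -2.153, -0.0]
contact_force: [0.5, 1.1, -0.3]
grip_width: 0.0708
gripper_force: 0.0
```

Call:
apply_moves(rows=[[[0,0,-0.15],[0,0,0]],[[0,0,-0.35],[0,0,0]],[[0,0,-0.5],[0,0,0]],[[-0.2,0,-0.5],[0,0,0]],[[-0.4,0,-0.5],[0,0,0]],[[-0.6,0,-0.5],[0,0,0]],[[-0.8,0,-0.5],[0,0,0]],[[-1,0,-0.5],[0,0,0]],[[-1,0,-0.5],[0,0,0]],[[-1,0,-0.5],[0,0,0]]])

```text
clock: 36.33
tcp_pos: [0.4169, -0.0026, 0.1866]
orientation: [-2.288, -2.153, -0.001]
contact_force: [0.4, 0.2, -0.2]
grip_width: 0.0708
gripper_force: 0.0
```

Call:
apply_moves(rows=[[[-0.2,0,0],[0,0,0]],[[-0.4,0,0],[0,0,0]],[[-0.5,0,0],[0,0,0]],[[-0.5,0,0],[0,0,0]],[[-0.5,0,0],[0,0,0]]])

```text
clock: 36.95
tcp_pos: [0.4096, -0.1263, 0.1864]
orientation: [-2.285, -2.156, 0.0]
contact_force: [-0.3, 0.9, 0.0]
grip_width: 0.0703
gripper_force: 0.0
```

Run:
```python
from h import *
f=grab_frame("side"); a=f["frame"][150:290,180:340]; 
g=grab_frame("top"); b=g["frame"][170:310,190:350]
cv2.imwrite("pics/a9.png",cv2.resize(np.hstack([a,b])[:,:,::-1],None,fx=2.5,fy=2.5,interpolation=cv2.INTER_CUBIC))
plan()
```

```text
t 37.05 p [ 0.4096 -0.1263  0.1864] th -3.3 w 0.0705
```

View pics/a9.png

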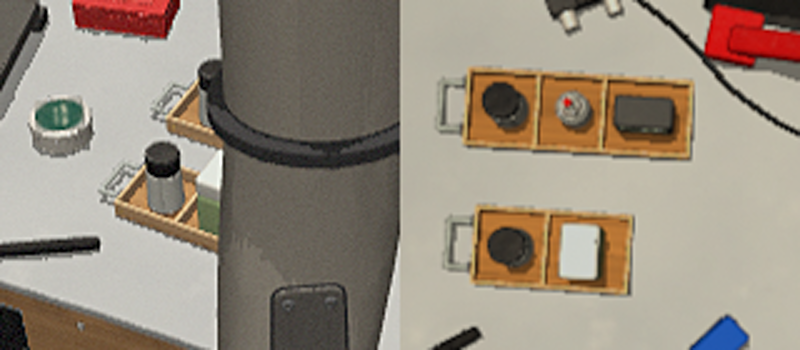

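The long tray holds the pot, dropper and gauge. The short tray holds the pot (510,245) and the bar (580,250). All stand upright and the gripper is clear, so I'll hand it in.

```bash
python3 -c "
from bench import job; print(job.hand_in())"
```

```text
the job is handed in; nothing more can be done
None
```

Both kits are made up and handed in at about 37 s, with all five items upright in their own compartments in the last pictures, the jar and tin never handled, and the gripper empty and clear.

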